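# Start the pump from its control station

### The arm

A 6-joint arm with a two-finger parallel gripper is mounted at the origin on a cart in front of the work surface, level with it; the furniture and walls round the work are solid. World frame = base frame: x ahead of the robot, y to its left, z up, the work surface at z = 0. Lengths are in m, angles in degrees, forces in N, time in s.
With the tool pointing down it reaches from about 0.425 to 1.125 m from the base axis. Payload 14.9 kg.
Tool frame: the origin (TCP) lies at the very end of the fingers, on their centre line; the grasp point (between the pads) lies 19 mm behind it; z points along the fingers, y is the line along which they close (so a half turn about z gives the same grasp; the last joint's range is limited). The gripper opens to 91 mm and grips with 3 to 60 N. Pads are 32 mm wide; open, the fingers measure 118 mm over their backs; the gripper's body (76 mm by 178 mm) begins 60 mm behind the grasp point.
Start: joints at [-74.731, 21.709, 99.362, -0, 58.929, -1.908], TCP at [0.207, -0.669, 0.183] pointing down, gripper open.
Joint ranges: [-158.91, 158.91], [-42.39, 125.64], [0.06, 152.35], [-60.88, 240.88], [17.5, 164.5], [-176.32, 176.32]. Speed limits (degrees/s): [108.29, 108.29, 136.94, 180, 180, 180].

### API

Orientations are given as [roll, pitch, yaw] about the fixed x, y, z axes, in that order (R = Rz(yaw) Ry(pitch) Rx(roll)).
In Python, from workcell import observe, capture, hand_in gives the robot as it stands.
- The arm moves only by the tool carry_out, never from a script. Its argument "moves" is text: rows parted by semicolons, each of 6 numbers parted by spaces: the shift along the world's x, y, z in mm, then the turn, a rotation vector about the world's x, y, z in rad. In form: x y z wx wy wz; .... A call has exactly 8 rows; each row is the pose to reach, as a shift and turn from the pose commanded when the call began; what a row does not reach only later rows make up. A row lasts 1/10 s, in which the tool goes at most 50 mm and 8.59 degrees, less where a joint would pass 70% of its speed; a pose out of reach is approached as far as the arm can. A call with a gripper value outside its range is refused whole. "fingers" is the finger opening in mm, from 0 to 91.2, set as the call begins (left out, the last holds). The fingers move at their own pace and stop on an object; "newtons" is the grip in N (left out, the last holds). Time passes only in rows, so rows that repeat a pose let the fingers close, or fill a call up. It gives the time, the measured TCP pose, the force, the opening and the grip force at its end, in the units of the state.
- observe(): the state, without advancing time (a new reading comes with each control period).
- capture(name): name is "scene" or "side" or "wrist"; returns a dict with "image" (384x512x3 uint8, blue, green, red), "fx", "fy", "cx", "cy" (pixels), "k1" (the pictures are not rectified: a ray, as slopes to the right and down, at radius r is drawn at 1 + k1 r^2 times it, then the intrinsics apply), "rvec" (rotation vector, rad) and "tvec" (3), from world to camera coordinates, as OpenCV has them. Camera axes: x right, y down, z forward; pixel columns grow to the right and rows downward; lengths in m; the calibration is good to about 2 mm. A picture is of the moment at which its call begins. There is no depth.
- hand_in(): hands the job in; it is judged then, once.
The state is a dict: "time": time; "joints": joint angles; "qd": joint speeds; "tau": joint torques, N m; "eef_pos": TCP position; "eef_rot": TCP orientation; "wrist_force": force on the tool from outside, world axes, zero at the start; "ft_torque": the same for the moment, N m; "grip_width": finger opening in m; "grasp_force": force on a finger pad.
Only numpy, scipy, OpenCV 4.12 (cv2) and the standard library are available. Lean on these libraries where they do the work, as an engineer would, in place of code of your own. Each camera call takes 0.05 s, during which the arm holds its last target. There are 200 camera calls.

### The job

Start the bench pump from its control station with the closed fingertips, in this order: tip the rocker switch over by pushing its raised end fully down, push the long narrow bar key all the way down so that it stays down, then press the large round button fully in and let it come up again. Do not press the small round button, and do not pick up or shift the beaker, dish, marker pen and spatula that stand round the station.

Things in the scene. Friction and masses are not known exactly. Their poses are not given: they have to be found in the camera images.
- station: Control station: flat aluminium box 100 x 336 x 30 mm, fixed. Origin: centre of its underside; x points away from the robot across its depth, y along its length, z up. On top stand four equal white pods (84 mm in x, 70 mm in y, tops 42 mm above the worktop), 78 mm apart in a row along y, in any order; each has one black control in its middle.
- rocker_raised_end (a point): Point on the ribbed face of the rocker's raised wing, on its centre line, 24 mm along the wing from the pivot; moves with the rocker. The rocker is a see-saw 28 mm wide (station y), 62 mm long (station x), pivot mid-pod, 53 mm above the worktop. At the start the far wing (station +x) is raised about 20 degrees (this point about 61 mm up), the near wing level.
- rocker (a joint): Rocker angle, rad: 0 = far wing raised (off), 0.35 = far wing level, near wing raised (on). Pressing straight down on the raised wing takes about 3 N; it stops rigidly when that wing is level, its face 53 mm above the worktop, and stays where it is left. Guards 4 mm thick along its long sides end 51 mm above the worktop.
- bar_key_top (a point): Centre of the flat top of the long narrow bar key, a rounded bar 62 mm (station x) by 14 mm (station y). At the start 60 mm above the worktop, 18 mm above its pod; low guards beside it end 46 mm above the worktop. It takes about 3 N to push down, stops rigidly after 8 mm, and stays where it is left.
- bar_key (a joint): Travel of the bar key, m: 0 = up, 0.008 = fully down.
- round_button_top (a point): Centre of the flat top of the large round button, 40 mm in diameter. At rest 60 mm above the worktop, 18 mm above its pod, in a thin steel collar. Sprung: about 1.7 N to start, 5 N fully in, rigid stop after 7 mm; comes up again by itself.
- round_button (a joint): Travel of the large round button, m: 0 = out, 0.007 = fully in.
- small_button_top (a point): Centre of the flat top of the small round button, 20 mm in diameter, the same height and feel as the large one (travel 6 mm). Not to be pressed.
- small_button (a joint): Travel of the small round button, m: 0 = out, 0.006 = fully in.
- beaker: Bystander, loose: open 100 ml plastic beaker, 65 mm across, 72 mm high, off one end of the station. Origin at the centre of its underside.
- dish: Bystander, loose: closed Petri dish, 94 mm across, 14 mm high, off the other end. Origin at the centre of its underside.
- marker: Bystander, loose: marker pen, 135 mm long, 14 mm high, lying along the far side of the station. (Behind it all stands a white bench centrifuge, 314 mm high, always with its front face at world x = 0.64 m from y = -0.11 to 0.23 m: keep the arm clear of it). Origin at the centre of its underside.
- spatula: Bystander, loose: thin steel spatula, 187 mm long, 6 mm high, lying along the near side of the station. Origin at the centre of its underside.

How it is judged:
By the outcome, as a careful person would: the job done as asked, in the order asked, and still so for the second after the job is handed in, with the robot touching nothing.
It also fails if it takes over 40 s, if anything falls off the work surface, if the arm or the gripper's body presses on something with over 40 N, if the wrist force passes 120 N, or if a joint passes its speed limit or range.

## Working session

There is one attempt and no reset: what is moved stays moved. The work goes in short steps, Python scripts to look and compute and a tool call to move; the robot and the scene stay as the last step left them, time stands still between calls to the robot, and variables do not carry over. Pictures are saved under pics/ and viewed, at most 10 in all, crops included, and the job is handed in when it is done.

Besides the shell and the picture viewer there is one more tool, called after "Request:" by a JSON object that holds its "name" and its "arguments". carry_out: Moves the arm, as the interface text tells. Its arguments: {"type":"object","properties":{"moves":{"type":"string"},"fingers":{"type":"number"},"newtons":{"type":"number"}},"required":["moves"]}

```bash
mkdir -p pics; cat > h.py <<'E'
import numpy as np, cv2
from workcell import observe, capture, hand_in
def ray(c,uv,z):
    k=np.array([[c['fx'],0,c['cx']],[0,c['fy'],c['cy']],[0,0,1.]])
    R=cv2.Rodrigues(np.array(c['rvec'],float))[0]; t=np.array(c['tvec'],float)
    n=cv2.undistortPoints(np.array(uv,float).reshape(-1,1,2),k,np.array([c['k1'],0,0,0,0.]))[:,0]
    d=np.c_[n,np.ones(len(n))]@R; o=-R.T@t
    return o+d*((z-o[2])/d[:,2])[:,None]
E
python3 - <<'E'
from h import *
import pickle
for n in ("scene","side"):
    c=capture(n); pickle.dump(c,open(n+'.pkl','wb')); cv2.imwrite(f'pics/{n}0.png',c['image'])
    R=cv2.Rodrigues(np.array(c['rvec'],float))[0]; print(n,-R.T@np.array(c['tvec']),c['fx'])
s=observe(); print({k:s[k] for k in('time','eef_pos','eef_rot','wrist_force')})
E
```

```text
scene [0.05069146 0.51708161 0.73335759] 349.58265351899337
side [0.42776148 1.03079284 0.59258641] 414.31699697812144
{'time': 0.1, 'eef_pos': array([ 0.20663286, -0.66839274,  0.18274985]), 'eef_rot': array([-1.79943047e+02, -1.83832480e-03,  1.71801610e+01]), 'wrist_force': array([-1.38599074, -0.01753734,  0.71737846])}
```

View pics/scene0.png

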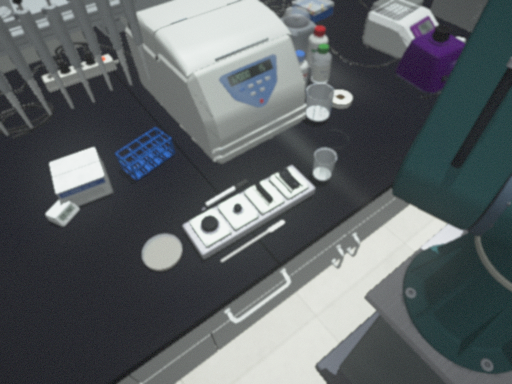

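View pics/side0.png

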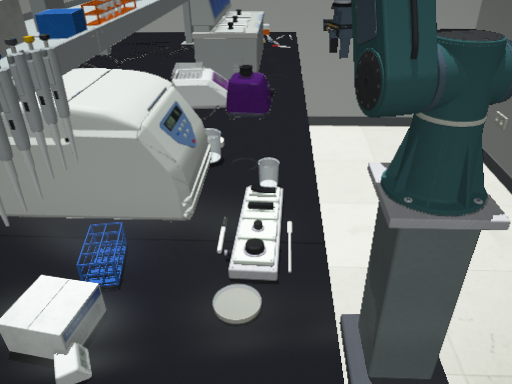

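The scene view shows the row starting at the dish end: large button (209,224), small button (238,209), then the bar key (~265,193) and rocker (~290,180), or those two swapped. I'll zoom in and measure.

```bash
python3 - <<'E'
from h import *
import pickle
a=pickle.load(open('scene.pkl','rb'));b=pickle.load(open('side.pkl','rb'))
A=cv2.resize(a['image'][155:265,175:325],None,fx=5,fy=5,interpolation=cv2.INTER_CUBIC)[:, :400*2]
B=cv2.resize(b['image'][170:290,215:300],None,fx=4,fy=4,interpolation=cv2.INTER_CUBIC)
cv2.imwrite('pics/a1.png',A);cv2.imwrite('pics/b1.png',B)
for n,c,roi in(('scene',a,(155,265,175,325)),('side',b,(170,290,215,300))):
    g=cv2.cvtColor(c['image'],cv2.COLOR_BGR2GRAY)
    m=np.zeros_like(g); m[roi[0]:roi[1],roi[2]:roi[3]]=(g>130)[roi[0]:roi[1],roi[2]:roi[3]]*255
    cs,h=cv2.findContours(m,cv2.RETR_CCOMP,cv2.CHAIN_APPROX_NONE)
    for i,q in enumerate(cs):
        if cv2.contourArea(q)<15: continue
        (u,v),s,an=cv2.minAreaRect(q)
        print(n,'hole' if h[0,i,3]>=0 else 'out',np.round([u,v,*s,an],1),ray(c,[[u,v]],.055 if h[0,i,3]>=0 else .042)[0].round(3),
          '' if h[0,i,3]>=0 else ray(c,cv2.boxPoints(cv2.minAreaRect(q)),.042).round(3).tolist())
E
```

```text
scene out [314.1 257.4   2.5  25.8  54. ] [0.269 0.209 0.042] [[0.272, 0.239, 0.042], [0.272, 0.177, 0.042], [0.266, 0.178, 0.042], [0.266, 0.24, 0.042]]
scene out [178.  249.5   6.   25.    0. ] [0.468 0.438 0.042] [[0.444, 0.458, 0.042], [0.5, 0.427, 0.042], [0.492, 0.416, 0.042], [0.436, 0.448, 0.042]]
scene out [252.5 241.    5.5  74.6  56.3] [0.384 0.292 0.042] [[0.39, 0.376, 0.042], [0.392, 0.199, 0.042], [0.377, 0.202, 0.042], [0.377, 0.377, 0.042]]
scene out [220.1 195.5   5.   33.6  59. ] [0.538 0.279 0.042] [[0.545, 0.321, 0.042], [0.547, 0.233, 0.042], [0.531, 0.236, 0.042], [0.53, 0.323, 0.042]]
scene out [248.5 206.8  37.7 133.5  59.7] [0.467 0.243 0.042] [[0.522, 0.398, 0.042], [0.522, 0.04, 0.042], [0.407, 0.077, 0.042], [0.422, 0.407, 0.042]]
scene hole [209.  224.   17.   18.4  45. ] [0.475 0.349 0.055] 
scene hole [237.  208.5   9.2   9.2  45. ] [0.472 0.273 0.055] 
scene out [318.5 171.   11.   18.    0. ] [0.448 0.028 0.042] [[0.434, 0.061, 0.042], [0.481, 0.018, 0.042], [0.463, -0.006, 0.042], [0.417, 0.038, 0.042]]
scene out [220.4 156.4   4.4  15.5  76. ] [0.65
[... 262 characters left out ...]
ide out [220.7 238.9   4.7  26.7  10.6] [0.554 0.314 0.042] [[0.558, 0.357, 0.042], [0.56, 0.263, 0.042], [0.549, 0.266, 0.042], [0.548, 0.36, 0.042]]
side out [289. 246.  50.   4.  90.] [0.405 0.333 0.042] [[0.409, 0.24, 0.042], [0.4, 0.239, 0.042], [0.402, 0.411, 0.042], [0.41, 0.412, 0.042]]
side out [256.  220.4  49.  103.4   4.1] [0.481 0.24  0.042] [[0.527, 0.414, 0.042], [0.556, -0.026, 0.042], [0.416, -0.009, 0.042], [0.43, 0.42, 0.042]]
side hole [257.  264.5  32.    3.1   3.9] [0.469 0.41  0.055] 
side hole [254.5 246.   21.   18.    0. ] [0.478 0.352 0.055] 
side hole [258.  224.5  10.6  10.6  45. ] [0.474 0.274 0.055] 
side hole [260.5 205.   27.   10.    0. ] [0.473 0.194 0.055]
```

View pics/a1.png

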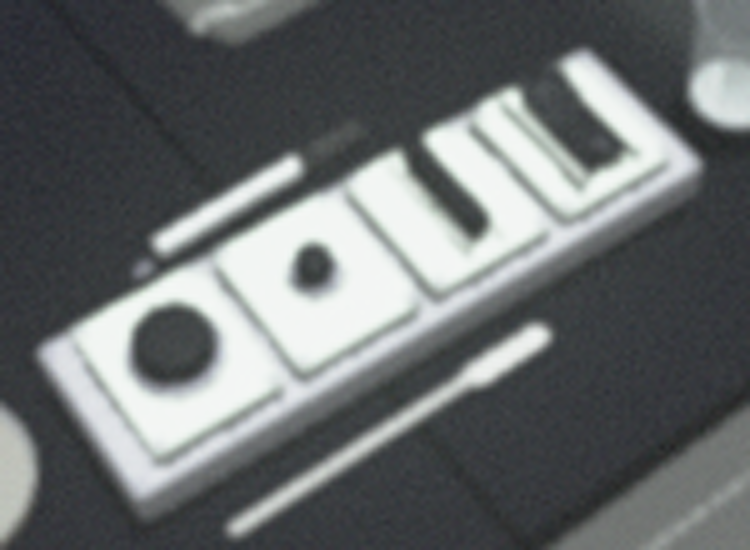

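View pics/b1.png

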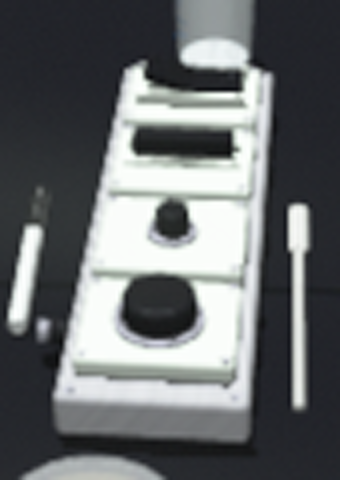

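Order from the beaker end: rocker (y≈0.116), bar key (y≈0.194), small button (0.273), large button (0.350), all at x≈0.473, nearly aligned with the world axes. The spacing comes out at 78 mm, which matches. Before sweeping across, I'll check the tall obstacles on the way.

```bash
python3 - <<'E'
from h import *
import pickle
a=pickle.load(open('scene.pkl','rb'));b=pickle.load(open('side.pkl','rb'))
print(ray(b,[[248,114],[230,110],[270,115],[268,183],[215,158]],0).round(2).tolist())
print(ray(a,[[405,75],[440,88],[318,118],[320,177],[400,50]],0).round(2).tolist())
E
```

```text
[[0.56, -0.57, 0.0], [0.64, -0.62, 0.0], [0.47, -0.57, 0.0], [0.46, -0.01, 0.0], [0.64, -0.17, 0.0]]
[[0.62, -0.57, 0.0], [0.5, -0.6, 0.0], [0.64, -0.16, 0.0], [0.45, 0.01, 0.0], [0.74, -0.69, 0.0]]
```

Request:
{"name": "carry_out", "arguments": {"moves": "9 45 10 0 0 -0.04; 18 90 20 0 0 -0.08; 26 135 30 0 0 -0.12; 35 180 30 0 0 -0.16; 43 228 30 0 0 -0.20; 65 270 30 0 0 -0.24; 105 295 30 0 0 -0.28; 140 330 30 0 0 -0.32", "fingers": 0, "newtons": 20}}

```text
time: 0.9
eef_pos: [0.3478, -0.3378, 0.2137]
eef_rot: [180.0, -0.0, -1.3]
wrist_force: [-0.2, -0.4, 0.4]
grip_width: 0.0303
grasp_force: 0.0
```

Request:
{"name": "carry_out", "arguments": {"moves": "38 30 0 0 0 0; 72 65 0 0 0 0; 95 108 0 0 0 0; 108 155 0 0 0 0; 115 203 0 0 0 0; 120 252 0 0 0 0; 123 300 0 0 0 0; 125 349 0 0 0 0"}}

```text
time: 1.7
eef_pos: [0.4714, 0.0121, 0.2133]
eef_rot: [180.0, -0.0, -1.2]
wrist_force: [1.6, -0.7, 1.0]
grip_width: 0.0003
grasp_force: 0.0
```

```bash
python3 - <<'E'
from h import *
import pickle
c=capture('wrist'); pickle.dump(c,open('w.pkl','wb')); cv2.imwrite('pics/w0.png',c['image'])
s=observe(); print({k:s[k] for k in('time','eef_pos','eef_rot','grip_width')})
E
```

```text
{'time': 1.75, 'eef_pos': array([0.47129893, 0.01732893, 0.21330019]), 'eef_rot': array([-1.79919110e+02,  2.69782938e-03, -1.02337966e+00]), 'grip_width': 0.00023150184023730186}
```

View pics/w0.png

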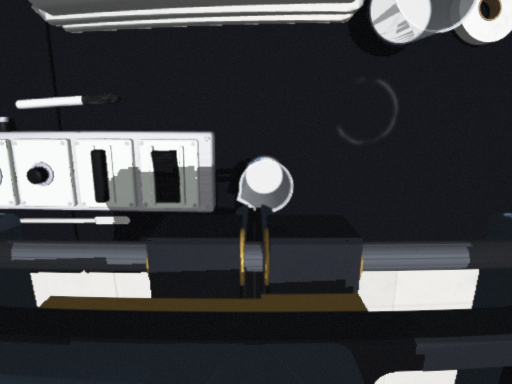

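The wrist view shows the rocker (166,176), the bar key (99,175) and the small button (39,175) clearly, with the station's end edge at x≈214.

```bash
python3 - <<'E'
from h import *
import pickle
c=pickle.load(open('w.pkl','rb')); g=cv2.cvtColor(c['image'],cv2.COLOR_BGR2GRAY)
m=np.zeros_like(g); m[125:213,0:222]=(g>110)[125:213,0:222]*255
cs,h=cv2.findContours(m,cv2.RETR_CCOMP,cv2.CHAIN_APPROX_NONE)
for i,q in enumerate(cs):
    if cv2.contourArea(q)<60: continue
    r=cv2.minAreaRect(q); z=.055 if h[0,i,3]>=0 else .03
    print(z,np.round(r[0]),ray(c,[r[0]],z)[0].round(4), ray(c,cv2.boxPoints(r),z)[:,:2].round(3).tolist())
E
```

```text
0.03 [106. 170.] [0.4763 0.1948 0.03  ] [[0.529, 0.325], [0.52, 0.061], [0.424, 0.066], [0.429, 0.346]]
0.055 [184. 185.] [0.4607 0.0932 0.055 ] [[0.483, 0.095], [0.483, 0.091], [0.438, 0.092], [0.438, 0.096]]
0.055 [ 38. 175.] [0.4766 0.2671 0.055 ] [[0.466, 0.284], [0.488, 0.28], [0.487, 0.251], [0.465, 0.255]]
0.055 [166. 176.] [0.4712 0.1133 0.055 ] [[0.503, 0.13], [0.504, 0.097], [0.439, 0.097], [0.437, 0.131]]
0.055 [100. 176.] [0.4738 0.1907 0.055 ] [[0.505, 0.2], [0.506, 0.18], [0.442, 0.181], [0.44, 0.202]]
```

Request:
{"name": "carry_out", "arguments": {"moves": "8 35 0 0 0 0; 16 70 0 0 0 0; 23 104 -20 0 0 0; 23 104 -60 0 0 0; 23 104 -100 0 0 0; 23 104 -125 0 0 0; 23 104 -125 0 0 0; 23 104 -125 0 0 0"}}

```text
time: 2.55
eef_pos: [0.4948, 0.1142, 0.0887]
eef_rot: [180.0, 0.0, -1.2]
wrist_force: [0.1, -0.1, 0.1]
grip_width: 0.0006
grasp_force: 0.0
```

```bash
python3 - <<'E'
from h import *
c=capture('wrist'); w=capture('side')
cv2.imwrite('pics/w1.png',np.hstack([c['image'][:,:400],cv2.resize(w['image'][140:268,220:353],(399,384))]))
s=observe(); print({k:s[k] for k in('time','eef_pos','eef_rot','wrist_force')})
E
```

```text
{'time': 2.65, 'eef_pos': array([0.49578662, 0.11430224, 0.08989003]), 'eef_rot': array([-1.79974168e+02, -1.17421808e-01, -1.16923600e+00]), 'wrist_force': array([-0.29807553, -0.11711333, -0.35600312])}
```

View pics/w1.png

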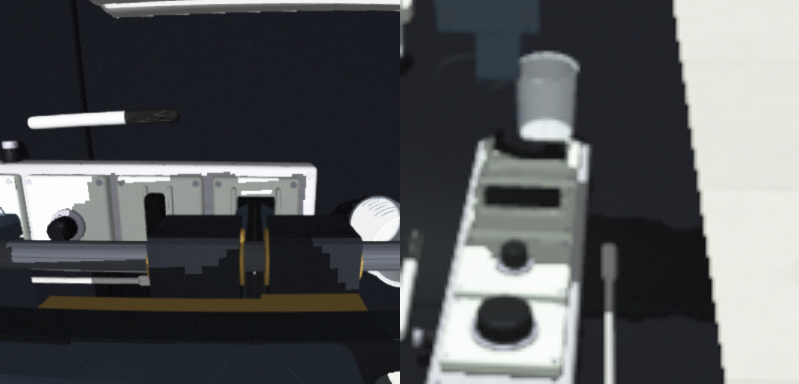

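The fingers are centred over the rocker's far wing (256,205). I'll press slowly.

Request:
{"name": "carry_out", "arguments": {"moves": "0 0 -12 0 0 0; 0 0 -20 0 0 0; 0 0 -24 0 0 0; 0 0 -28 0 0 0; 0 0 -32 0 0 0; 0 0 -34 0 0 0; 0 0 -36 0 0 0; 0 0 -36 0 0 0"}}

```text
time: 3.45
eef_pos: [0.4946, 0.1142, 0.0521]
eef_rot: [180.0, 0.0, -1.2]
wrist_force: [-0.7, -0.4, 0.9]
grip_width: 0.0006
grasp_force: 0.0
```

Request:
{"name": "carry_out", "arguments": {"moves": "0 0 -1 0 0 0; 0 0 -1 0 0 0; 0 0 -2 0 0 0; 0 0 -2 0 0 0; 0 0 -3 0 0 0; 0 0 -3 0 0 0; 0 0 -3 0 0 0; 0 0 -3 0 0 0"}}

```text
time: 4.25
eef_pos: [0.4947, 0.1142, 0.0493]
eef_rot: [180.0, -0.0, -1.2]
wrist_force: [0.4, -0.5, 0.5]
grip_width: 0.0004
grasp_force: 0.0
```

Still no contact force at 49 mm, so I'll lift and look.

```bash
python3 - <<'E'
from h import *
c=capture('wrist'); w=capture('side'); a=capture('scene')
cv2.imwrite('pics/w2.png',np.hstack([cv2.resize(c['image'][150:280,170:340],(390,300)),cv2.resize(w['image'][140:240,225:355],(390,300))]))
s=observe(); print({k:s[k] for k in('time','eef_pos','eef_rot','wrist_force','grip_width')})
E
```

```text
{'time': 4.4, 'eef_pos': array([0.49473659, 0.11420618, 0.04935273]), 'eef_rot': array([ 1.79999828e+02, -2.59252844e-03, -1.15708600e+00]), 'wrist_force': array([-0.4703106 ,  0.55822386, -0.21911009]), 'grip_width': 0.00042776732913592317}
```

View pics/w2.png

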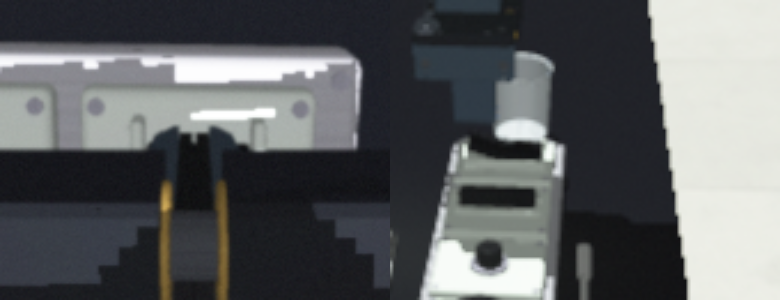

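```bash
python3 - <<'E'
from h import *
P=np.array([[.4947,.1142,.0493],[.472,.115,.053],[.473,.193,.06],[.4765,.35,.06]])
for n in('side','scene','wrist'):
    c=capture(n);k=np.array([[c['fx'],0,c['cx']],[0,c['fy'],c['cy']],[0,0,1.]])
    print(n,cv2.projectPoints(P,np.array(c['rvec']),np.array(c['tvec']),k,np.array([c['k1'],0,0,0.]))[0][:,0].round(0).tolist())
    if n!='wrist':
        u=(190,130) if n=='side' else (215,120)
        cv2.imwrite(f'/tmp/{n}.png',c['image'])
        q=c['image'][u[1]:u[1]+100,u[0]:u[0]+130]
        S=cv2.resize(q,(390,300)) if n=='side' else np.hstack([S,cv2.resize(q,(390,300))])
cv2.imwrite('pics/s3.png',S)
E
```

```text
side [[254.0, 190.0], [262.0, 189.0], [260.0, 203.0], [255.0, 244.0]]
scene [[282.0, 174.0], [288.0, 178.0], [263.0, 191.0], [208.0, 222.0]]
wrist [[255.0, 218.0], [254.0, 252.0], [135.0, 257.0], [-80.0, 252.0]]
```

View pics/s3.png

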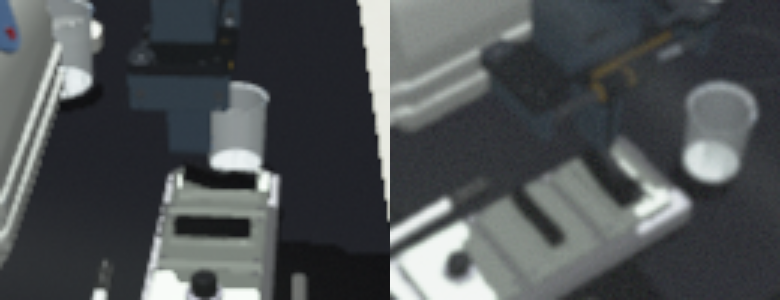

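The fingertips line up with the far end of the rocker in the scene view. I'll go further down in small steps until a force shows.

Request:
{"name": "carry_out", "arguments": {"moves": "0 0 -0.5 0 0 0; 0 0 -0.5 0 0 0; 0 0 -1 0 0 0; 0 0 -1 0 0 0; 0 0 -1.5 0 0 0; 0 0 -1.5 0 0 0; 0 0 -2 0 0 0; 0 0 -2 0 0 0"}}

```text
time: 5.35
eef_pos: [0.4947, 0.1142, 0.0473]
eef_rot: [-180.0, 0.0, -1.2]
wrist_force: [-0.0, -0.3, -0.3]
grip_width: 0.0006
grasp_force: 0.0
```

```bash
python3 - <<'E'
from h import *
s=observe(); print({k:s[k] for k in('time','eef_pos','wrist_force','ft_torque','tau')})
E
```

```text
{'time': 5.35, 'eef_pos': array([0.49468483, 0.11420224, 0.04726881]), 'wrist_force': array([-0.03495211, -0.28773045, -0.30128195]), 'ft_torque': array([ 0.03518856,  0.00035558, -0.02032204]), 'tau': array([ 1.96950561e-03, -5.65646267e+01, -3.03451109e+01,  1.25571308e-02,
       -1.00817210e-01,  3.13406440e-05])}
```

```bash
python3 - <<'E'
from h import *
import pickle
b=pickle.load(open('side.pkl','rb'))['image'].sum(2)//3
n=capture('side')['image'].sum(2)//3
for nm,i in(('init',b),('now',n)):
    print(nm)
    for r in range(172,198): print(r,*i[r,240:282:2])
E
```

```text
init
172 36 36 37 37 37 37 38 36 36 55 125 140 147 151 152 151 148 138 130 70 36
173 37 37 38 36 38 37 37 36 38 54 124 140 147 152 152 151 148 137 130 71 36
174 36 36 38 35 37 36 37 37 37 50 121 140 146 152 153 152 147 138 130 70 37
175 36 37 35 37 36 37 37 36 37 46 116 140 148 152 153 152 147 138 130 69 37
176 36 38 36 38 36 36 37 36 37 45 120 140 147 152 153 152 147 138 129 61 36
177 36 37 36 37 37 37 38 37 37 44 119 140 147 152 153 152 147 139 128 56 37
178 36 38 37 37 37 35 37 36 37 48 119 139 148 152 153 152 147 139 129 55 35
179 37 36 37 36 37 37 38 37 37 42 120 140 148 170 181 174 149 135 128 54 38
180 36 37 36 37 36 36 37 37 37 37 120 152 207 227 224 228 212 158 128 48 37
181 37 38 36 37 38 37 36 37 36 38 125 211 237 241 234 242 233 211 136 45 36
182 36 37 37 37 36 37 37 37 37 36 158 236 240 240 236 241 235 230 178 44 37
183 37 37 36 36 37 37 37 35 37 37 187 239 240 240 237 241 234 234 207 44 37
184 37 38 37 37 36 37 36 33 38 35 192 239 240 240 238 240 234 233 208 36 35
185 37 38 36 37 38 123 33 32 35 35 135 223 233 240 239 240 238 234 165 28 31
186 37 37 38 37 139 157 34 36 
[... 2224 characters left out ...]
13 21 18 19 16 19 18 19 18 19 18 19 19 170 248 189
190 38 36 36 158 120 219 78 29 18 20 19 16 18 18 17 16 18 18 209 247 205
191 36 36 36 198 125 222 117 91 62 21 21 19 21 20 19 20 21 16 223 246 192
192 37 37 38 215 125 178 125 117 103 71 33 30 20 21 21 20 18 29 223 247 184
193 37 36 51 208 122 139 137 140 141 133 122 121 121 122 117 122 125 90 179 207 186
194 38 36 89 201 121 145 146 148 150 150 149 149 148 150 148 150 151 133 134 125 186
195 38 37 114 194 119 150 151 144 145 145 145 145 145 145 145 144 145 145 136 125 185
196 36 37 131 192 124 139 139 135 132 130 134 136 136 137 139 140 142 141 135 125 214
197 36 37 109 149 122 127 127 127 125 124 127 129 128 130 131 132 132 132 131 124 228
```

The side image shows the fingertip's lower edge at row ~181, but the TCP pose predicts ~193. The rocker's outline hasn't changed either. So the real tips are about 30 mm higher than the reported TCP. I'll work this out properly, using the side view's finger edge.

```bash
cat >> h.py <<'E'
def tip(y):
    "intersect side-view ray of finger bottom edge with plane y"
    c=capture('side'); return c
def atplane(c,uv,y):
    p=ray(c,[uv],0.)[0]; q=ray(c,[uv],.2)[0]; s=(y-p[1])/(q[1]-p[1]); return p+s*(q-p)
E
python3 - <<'E'
from h import *
c=capture('side')
print(observe()['joints'], [atplane(c,(u,181.3),.128).round(4) for u in(246,253,260)])
a=capture('scene')['image'].astype(int)
for r in range(150,184): print(r,*a[r,270:300].sum(1)//3)
E
```

```text
[1.03683407e+01 1.71723594e+01 1.24208064e+02 2.66029446e-04
 3.86217133e+01 1.01526392e+02] [array([0.5121, 0.128 , 0.0827]), array([0.4945, 0.128 , 0.083 ]), array([0.477 , 0.128 , 0.0833])]
150 47 39 41 45 49 52 58 54 48 52 52 55 61 64 70 64 58 45 42 50 48 42 47 52 51 57 50 61 55 57
151 43 46 38 45 53 51 52 59 57 57 55 58 61 71 69 69 61 52 42 43 41 45 48 43 50 53 51 53 59 57
152 50 47 44 45 50 52 52 55 60 63 59 64 66 64 69 70 64 48 41 44 43 45 45 52 53 57 56 56 59 59
153 37 39 45 45 49 54 61 61 66 65 62 63 61 61 67 68 64 51 46 44 49 49 50 52 50 55 54 57 58 49
154 41 44 44 50 55 62 58 66 63 62 59 63 56 56 61 59 50 43 43 49 53 52 56 48 49 54 54 52 57 59
155 43 51 50 56 60 67 63 65 63 64 57 58 56 57 56 58 45 49 44 46 56 56 53 54 55 52 50 50 58 51
156 58 57 58 58 64 60 67 60 59 56 59 57 56 54 61 59 54 51 46 53 59 55 57 53 47 51 56 55 56 53
157 59 59 65 58 67 61 63 58 46 54 57 59 57 54 54 58 51 49 48 47 59 58 55 53 47 50 52 52 52 58
158 67 61 58 58 58 55 54 57 57 54 56 57 59 57 60 52 58 51 48 50 55 56 53 50 50 48 52 53 54 53
159 63 64 60 57 58 55 54 53 56 56 58 58 55 59 54 58 57 51 43 
[... 1802 characters left out ...]
52 58 63 81 124 163 174 158 138 132 131
178 125 128 131 133 135 133 126 119 121 128 122 103 75 53 39 35 38 37 46 47 49 55 55 77 111 129 131 128 133 135
179 123 130 135 136 134 135 127 124 122 123 124 122 94 69 42 40 38 41 40 44 48 46 49 51 59 77 100 118 126 131
180 127 131 135 134 137 133 136 131 123 125 128 128 117 90 63 43 35 38 33 36 37 38 47 39 43 49 73 95 121 143
181 115 122 128 132 133 134 134 130 130 126 122 124 122 109 82 55 42 39 38 41 42 40 38 39 37 41 52 76 113 157
182 113 119 122 130 135 135 137 135 136 132 124 123 122 120 100 78 57 35 37 37 41 35 36 36 38 41 43 63 98 155
183 120 116 116 125 130 131 137 139 137 137 132 125 123 120 116 98 72 53 37 47 34 37 33 38 43 42 51 58 80 119
```

```bash
python3 - <<'E'
from h import *
import pickle
a=capture('scene'); P0=pickle.load(open('scene.pkl','rb'))['image'].astype(int); i=a['image'].astype(int)
k=np.array([[a['fx'],0,a['cx']],[0,a['fy'],a['cy']],[0,0,1.]])
for z in(.047,.06,.07,.083):
    print(z,cv2.projectPoints(np.array([[.478,.128,z],[.511,.128,z],[.478,.1,z]]),np.array(a['rvec']),np.array(a['tvec']),k,np.array([a['k1'],0,0,0.]))[0][:,0].round(1).tolist())
print('init')
for r in range(160,184): print(r,*P0[r,270:296].sum(1)//3)
w=capture('wrist');k=np.array([[w['fx'],0,w['cx']],[0,w['fy'],w['cy']],[0,0,1.]])
for z in(.047,.083):
    print(z,cv2.projectPoints(np.array([[.511,.128,z],[.511,.1,z]]),np.array(w['rvec']),np.array(w['tvec']),k,np.array([w['k1'],0,0,0.]))[0][:,0].round(1).tolist())
q=cv2.resize(w['image'][170:270,215:295],(480,600),interpolation=cv2.INTER_CUBIC)
q=np.clip(q.astype(float)*2.2,0,255).astype(np.uint8)
s=cv2.resize(capture('side')['image'][160:210,235:260+20],(320,400),interpolation=cv2.INTER_CUBIC)
s=np.clip(s.astype(float)*2.2,0,255).astype(np.uint8); s=cv2.copyMakeBorder(s,0,200,0,0,0)
cv2.imwrite('pics/w4.png',np.hstack([q,s]))
E
```

```text
0.047 [[282.2, 180.6], [274.1, 172.9], [290.6, 175.6]]
0.06 [[282.4, 177.3], [274.3, 169.6], [290.9, 172.2]]
0.07 [[282.6, 174.7], [274.4, 167.0], [291.1, 169.6]]
0.083 [[282.8, 171.3], [274.5, 163.5], [291.4, 166.2]]
init
160 59 61 59 57 55 61 53 58 62 54 59 56 56 57 57 57 55 56 55 57 60 57 55 60 55 58
161 59 54 59 58 59 57 57 55 60 58 55 57 60 54 58 60 52 56 56 55 57 55 57 58 60 57
162 56 55 57 53 57 59 57 57 58 61 52 60 61 55 58 60 58 53 59 57 56 57 57 58 61 57
163 56 56 57 62 57 61 59 56 57 54 59 58 59 56 57 60 53 59 62 56 60 61 60 58 56 59
164 61 57 60 58 59 60 57 55 55 62 58 58 59 57 60 57 58 56 60 71 81 93 88 72 58 53
165 58 59 61 60 56 62 57 61 54 58 53 57 59 53 59 58 61 69 86 112 134 147 141 109 73 62
166 56 60 58 58 58 57 58 56 54 60 60 59 55 63 63 65 78 106 144 168 183 193 186 154 115 78
167 61 60 59 56 59 55 58 59 62 60 59 60 59 62 68 80 105 145 187 213 221 217 215 194 158 117
168 59 59 60 57 61 57 57 59 57 57 58 60 61 64 74 84 110 157 207 232 236 232 224 219 202 165
169 59 59 60 59 55 56 59 55 62 62 60 60 59 66 72 73 94 135 192 232 241 240 236 230 223 203
170 56 56 61 60
[... 703 characters left out ...]
0 75 74 70 69 70 67 67 85 132 188 226
178 213 231 240 242 241 230 206 176 182 201 194 159 114 84 79 75 74 75 70 70 69 63 68 87 134 186
179 205 230 240 243 243 241 232 207 180 185 201 194 155 108 79 71 73 70 66 72 64 65 65 65 87 129
180 175 217 235 242 243 243 242 232 208 180 185 200 191 152 104 75 69 67 67 63 66 65 65 66 71 86
181 148 176 218 238 242 243 243 242 233 208 178 185 198 187 146 99 69 66 62 69 69 68 66 66 70 72
182 149 144 174 219 237 242 243 244 241 232 209 179 183 193 178 140 93 71 62 69 64 69 67 71 78 80
183 191 151 145 178 219 238 242 243 243 242 233 211 180 180 193 177 138 94 69 62 65 67 70 79 83 88
0.047 [[232.9, 194.4], [276.0, 193.5]]
0.083 [[228.7, 210.6], [280.5, 209.5]]
```

View pics/w4.png

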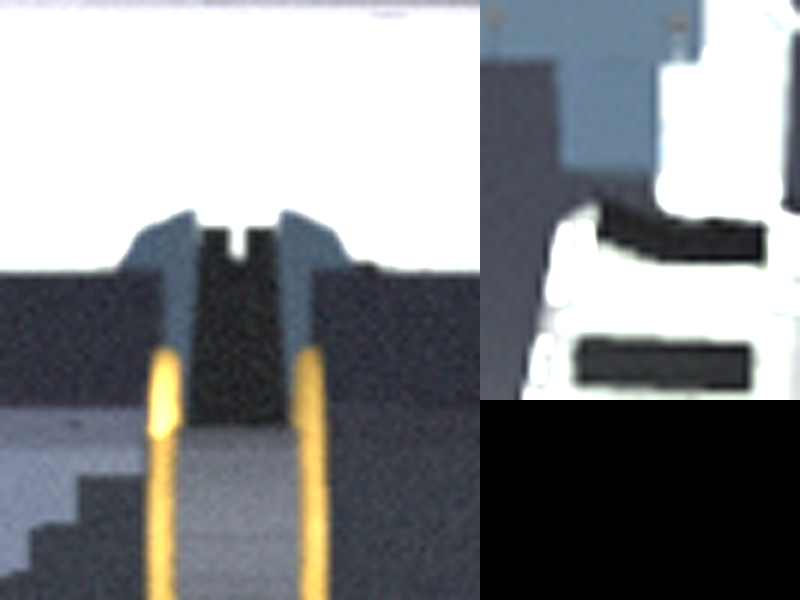

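The rocker is still raised and the tips are roughly 15–20 mm above it. When closed, the tips end about 33 mm short of the reported TCP. The gripper body still has room above the 72 mm beaker. I'll carry on down slowly, using force and the side view.

Request:
{"name": "carry_out", "arguments": {"moves": "0 0 -3 0 0 0; 0 0 -6 0 0 0; 0 0 -9 0 0 0; 0 0 -11 0 0 0; 0 0 -12 0 0 0; 0 0 -13 0 0 0; 0 0 -14 0 0 0; 0 0 -14 0 0 0"}}

```text
time: 6.45
eef_pos: [0.4947, 0.1142, 0.0332]
eef_rot: [180.0, 0.0, -1.2]
wrist_force: [0.1, 0.4, -0.3]
grip_width: 0.0005
grasp_force: 0.0
```

```bash
python3 - <<'E'
from h import *
c=capture('side'); i=c['image'].astype(int)
for r in range(178,196): print(r,*i[r,244:280:2].sum(1)//3)
s=observe(); print({k:s[k] for k in('time','eef_pos','wrist_force')})
E
```

```text
178 35 49 59 60 59 58 60 58 85 136 143 148 149 148 143 135 125 53
179 36 50 59 59 60 58 59 59 85 136 144 165 177 169 146 132 125 52
180 35 49 59 59 59 59 59 58 86 149 202 223 219 225 205 154 125 47
181 35 49 59 58 59 59 59 59 89 206 233 238 231 239 229 205 132 43
182 35 48 59 59 59 59 58 58 116 233 237 238 232 238 232 226 173 43
183 37 50 59 59 59 59 58 59 139 236 237 237 234 238 231 231 202 42
184 36 51 59 60 59 59 60 59 169 236 237 237 234 238 231 230 202 34
185 36 49 54 55 53 53 54 55 132 219 230 238 236 238 235 230 161 28
186 36 40 65 79 37 37 40 42 52 135 170 178 175 183 198 195 190 77
187 37 64 100 177 22 20 24 26 27 25 72 49 38 66 102 104 186 196
188 36 140 115 161 21 19 19 18 19 19 25 18 16 16 25 25 151 243
189 35 179 119 103 21 21 21 16 17 19 19 17 17 19 18 16 169 248
190 35 157 137 118 77 31 19 20 18 18 16 18 18 18 15 16 209 247
191 36 161 136 127 116 91 61 21 21 21 21 20 19 20 19 17 223 246
192 38 171 124 129 125 117 104 70 32 32 20 21 21 19 19 29 177 242
193 51 172 123 139 137 139 141 134 122 121 120 122 118 123 125 89 129 194
194 89 179 121 145 145 148 149 149 149 148 149 150 148 150 151 133 135 125
195 113 183 119 150 150 145 145 145 146 145 144 145 145 144 145 145 136 125
{'time': 6.5, 'eef_pos': array([0.49472883, 0.11421693, 0.03332908]), 'wrist_force': array([-0.69663833,  0.18852336,  0.05862107])}
```

The edge is now at row 185.5, with the tip at ~0.069 as predicted. Now the actual press.

Request:
{"name": "carry_out", "arguments": {"moves": "0 0 -2 0 0 0; 0 0 -4 0 0 0; 0 0 -6 0 0 0; 0 0 -8 0 0 0; 0 0 -9 0 0 0; 0 0 -10 0 0 0; 0 0 -11 0 0 0; 0 0 -12 0 0 0"}}

```text
time: 7.3
eef_pos: [0.4949, 0.1142, 0.0221]
eef_rot: [180.0, 0.0, -1.2]
wrist_force: [-8.4, -2.5, 40.3]
grip_width: 0.0002
grasp_force: 20.0
```

The stop is reached at TCP z=0.022, so the offset is 31 mm. I'll back off and verify.

Request:
{"name": "carry_out", "arguments": {"moves": "0 0 4 0 0 0; 0 0 15 0 0 0; 0 0 30 0 0 0; 0 0 42 0 0 0; 0 0 42 0 0 0; 0 0 42 0 0 0; 0 0 42 0 0 0; 0 0 42 0 0 0"}}

```text
time: 8.1
eef_pos: [0.4943, 0.1141, 0.0628]
eef_rot: [180.0, 0.1, -1.2]
wrist_force: [0.3, 0.2, -0.2]
grip_width: 0.0005
grasp_force: 0.0
```

```bash
python3 - <<'E'
from h import *
c=capture('side'); i=c['image'].astype(int)
for r in range(178,196): print(r,*i[r,244:280:2].sum(1)//3)
s=observe(); print({k:s[k] for k in('time','eef_pos','wrist_force')})
E
```

```text
178 35 35 35 34 36 36 36 48 116 136 144 149 149 148 142 136 124 53
179 35 36 35 35 35 36 35 41 118 136 144 166 177 169 145 132 125 52
180 35 36 36 36 36 36 36 36 116 149 203 223 219 225 206 154 125 48
181 34 36 35 35 36 36 35 36 122 207 233 238 231 239 230 206 132 44
182 35 36 38 36 35 36 35 36 155 233 237 238 233 238 232 227 174 44
183 35 36 35 36 36 36 35 35 182 237 237 238 235 238 217 186 202 43
184 35 35 35 36 35 36 36 36 187 237 237 238 225 188 134 92 203 34
185 37 36 37 105 61 81 86 44 144 220 229 199 147 73 26 25 148 29
186 36 36 91 132 56 71 76 42 85 149 162 100 15 18 22 18 182 78
187 36 110 114 134 28 35 36 35 54 66 57 30 19 15 16 17 192 197
188 35 158 116 133 18 35 34 36 36 35 36 22 16 16 16 18 164 244
189 36 179 117 163 20 26 26 28 26 25 26 18 16 18 19 32 175 248
190 36 194 120 145 18 18 17 16 20 18 16 18 20 20 19 100 237 247
191 35 218 125 110 21 22 22 21 20 20 20 21 20 43 81 126 238 246
192 38 215 125 115 66 53 52 43 34 30 20 45 82 104 117 126 223 246
193 51 217 123 134 124 125 127 125 122 121 121 126 134 145 146 133 224 246
194 89 208 122 146 145 148 149 150 149 149 149 150 148 150 151 143 183 205
195 114 194 119 150 151 145 145 145 145 144 144 145 146 145 145 145 136 125
{'time': 8.15, 'eef_pos': array([0.49434246, 0.11412854, 0.06282748]), 'wrist_force': array([0.02392041, 0.73188629, 0.49496426])}
```

The rocker has tipped: the far wing is level and the near wing raised. Next is the bar key.

Request:
{"name": "carry_out", "arguments": {"moves": "-8 26 0 0 0 0; -15 52 0 0 0 0; -22 78 0 0 0 0; -22 78 0 0 0 0; -22 78 -10 0 0 0; -22 78 -20 0 0 0; -22 78 -28 0 0 0; -22 78 -28 0 0 0"}}

```text
time: 8.95
eef_pos: [0.4719, 0.1913, 0.0337]
eef_rot: [179.9, 0.1, -1.2]
wrist_force: [-0.1, -0.8, 0.4]
grip_width: 0.0005
grasp_force: 0.0
```

Request:
{"name": "carry_out", "arguments": {"moves": "0 0 -3 0 0 0; 0 0 -6 0 0 0; 0 0 -8 0 0 0; 0 0 -10 0 0 0; 0 0 -12 0 0 0; 0 0 -13 0 0 0; 0 0 -14 0 0 0; 0 0 -14 0 0 0"}}

```text
time: 9.75
eef_pos: [0.4729, 0.1923, 0.0216]
eef_rot: [-180.0, -0.0, -1.2]
wrist_force: [-1.2, -2.1, 7.2]
grip_width: 0.0003
grasp_force: 3.7
```

Request:
{"name": "carry_out", "arguments": {"moves": "0 0 -0.3 0 0 0; 0 0 -0.3 0 0 0; 0 0 -0.5 0 0 0; 0 0 -0.5 0 0 0; 0 0 -0.5 0 0 0; 0 0 -0.5 0 0 0; 0 0 -0.5 0 0 0; 0 0 -0.5 0 0 0"}}

```text
time: 10.55
eef_pos: [0.473, 0.1923, 0.0215]
eef_rot: [-180.0, -0.0, -1.2]
wrist_force: [-3.6, -3.3, 17.8]
grip_width: 0.0004
grasp_force: 8.8
```

That is a rigid stop at full depth (z no longer moves, 18 N). I'll lift, check the key and cross over to the large button.

Request:
{"name": "carry_out", "arguments": {"moves": "0 0 10 0 0 0; 0 0 30 0 0 0; 0 0 50 0 0 0; 1 35 55 0 0 0; 2 75 55 0 0 0; 3 115 55 0 0 0; 4 157 55 0 0 0; 4 157 55 0 0 0"}}

```text
time: 11.35
eef_pos: [0.4771, 0.3533, 0.0765]
eef_rot: [-179.9, -0.1, -1.0]
wrist_force: [0.1, -0.7, -0.0]
grip_width: 0.0006
grasp_force: 0.0
```

```bash
python3 - <<'E'
from h import *
c=capture('side'); w=capture('scene')
cv2.imwrite('pics/f.png',np.hstack([cv2.resize(c['image'][160:280,205:295],(390,520)),cv2.resize(w['image'][140:260,180:310],(400,520))]))
s=observe(); print({k:s[k] for k in('time','eef_pos','wrist_force')})
E
```

```text
{'time': 11.45, 'eef_pos': array([0.4762306 , 0.34973101, 0.07576237]), 'wrist_force': array([ 0.09737789, -0.76757624, -0.45227475])}
```

View pics/f.png

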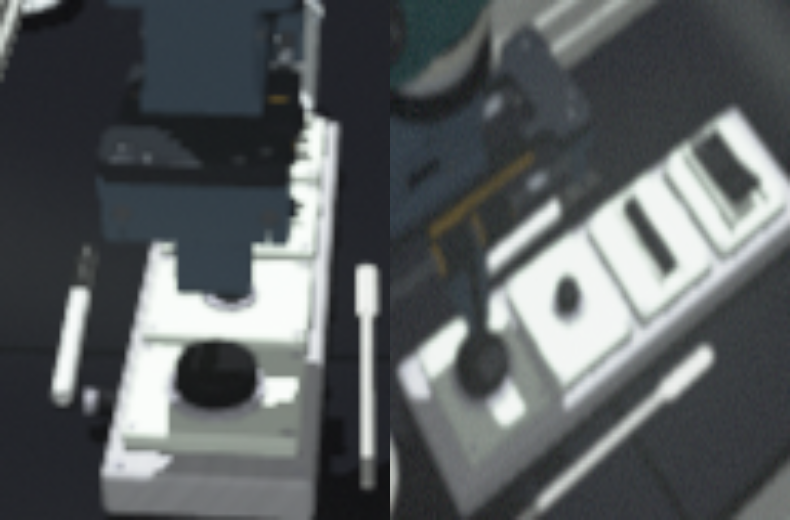

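The rocker is over, the key is down, the bystanders haven't moved and the fingers are over the large button. Pressing it now.

Request:
{"name": "carry_out", "arguments": {"moves": "0 0 -20 0 0 0; 0 0 -38 0 0 0; 0 0 -42 0 0 0; 0 0 -46 0 0 0; 0 0 -49 0 0 0; 0 0 -51 0 0 0; 0 0 -53 0 0 0; 0 0 -53 0 0 0"}}

```text
time: 12.25
eef_pos: [0.477, 0.3492, 0.0231]
eef_rot: [-180.0, -0.0, -1.2]
wrist_force: [-0.0, -3.5, 4.4]
grip_width: 0.0005
grasp_force: 2.3
```

Request:
{"name": "carry_out", "arguments": {"moves": "0 0 -0.4 0 0 0; 0 0 -0.8 0 0 0; 0 0 -0.8 0 0 0; 0 0 -0.8 0 0 0; 0 0 -0.8 0 0 0; 0 0 -0.8 0 0 0; 0 0 -0.8 0 0 0; 0 0 -0.8 0 0 0"}}

```text
time: 13.05
eef_pos: [0.477, 0.3493, 0.0226]
eef_rot: [-180.0, -0.0, -1.1]
wrist_force: [-0.7, -5.3, 10.7]
grip_width: 0.0004
grasp_force: 5.3
```

Request:
{"name": "carry_out", "arguments": {"moves": "0 0 -0.4 0 0 0; 0 0 -0.4 0 0 0; 0 0 -0.4 0 0 0; 0 0 -0.4 0 0 0; 0 0 0 0 0 0; 0 0 10 0 0 0; 0 0 25 0 0 0; 0 0 45 0 0 0"}}

```text
time: 13.85
eef_pos: [0.4763, 0.3492, 0.0679]
eef_rot: [180.0, 0.0, -1.2]
wrist_force: [-0.9, -0.0, 0.3]
grip_width: 0.0006
grasp_force: 0.0
```

Request:
{"name": "carry_out", "arguments": {"moves": "0 0 30 0 0 0; 0 0 60 0 0 0; 0 0 60 0 0 0; 0 0 60 0 0 0; 0 0 60 0 0 0; 0 0 60 0 0 0; 0 0 60 0 0 0; 0 0 60 0 0 0"}}

```text
time: 14.65
eef_pos: [0.4765, 0.349, 0.1265]
eef_rot: [180.0, 0.0, -1.2]
wrist_force: [-0.3, 0.2, -0.6]
grip_width: 0.0006
grasp_force: 0.0
```

```bash
python3 - <<'E'
from h import *
import pickle
b=pickle.load(open('side.pkl','rb'))['image'].astype(int); i=capture('side')['image'].astype(int)
for r in range(196,214): print(r,*b[r,240:280:4].sum(1)//3,'|',*i[r,240:280:4].sum(1)//3)
print(observe()['eef_pos'],observe()['wrist_force'])
E
```

```text
196 40 162 247 236 224 138 139 142 145 188 | 38 81 61 61 61 61 129 141 143 185
197 40 175 248 251 249 233 233 234 234 234 | 38 102 60 60 61 61 218 232 233 232
198 40 176 246 251 251 251 251 251 251 248 | 38 114 61 61 62 61 242 250 250 247
199 40 196 234 242 245 246 248 249 250 233 | 39 141 62 60 61 61 237 248 250 232
200 42 221 183 191 199 205 216 224 232 220 | 39 176 61 62 60 61 196 222 230 218
201 40 226 171 111 122 130 141 163 174 183 | 40 185 61 61 61 61 140 161 172 181
202 42 225 174 54 68 78 82 104 107 193 | 40 185 62 61 61 61 219 238 216 190
203 43 222 141 44 44 43 44 42 46 231 | 40 193 63 62 62 61 248 251 247 229
204 43 228 93 40 40 41 41 41 39 247 | 40 221 57 59 57 58 223 238 246 246
205 44 240 67 30 32 32 33 33 32 251 | 42 238 65 50 49 52 112 154 177 251
206 45 238 64 30 30 27 27 27 27 251 | 43 237 68 45 46 49 43 42 38 251
207 45 240 96 31 29 28 29 27 26 251 | 42 238 96 36 39 40 39 40 39 250
208 44 243 188 83 62 42 43 27 34 251 | 43 241 112 29 32 31 31 32 31 250
209 46 245 242 205 179 103 91 103 104 251 | 44 244 195 165 129 68 50 26 25 250
210 47 249 219 199 184 150 179 206 228 251 | 46 248 190 176 155 137 168 190 211 250
211 60 250 227 218 195 177 176 195 217 250 | 57 249 225 216 192 175 174 201 208 250
212 92 250 249 247 243 239 234 234 235 250 | 90 249 248 246 242 238 233 236 233 249
213 118 251 251 251 251 251 251 251 251 249 | 116 250 250 250 250 250 250 250 250 248
[0.47655672 0.3490921  0.12660926] [ 0.24375331 -0.01208261 -0.62162574]
```

The key's top edge is ~3 px lower (≈8 mm), so it is fully down. The robot is clear of everything.

```bash
python3 -c "
from workcell import hand_in
print(hand_in())"
```

```text
the job is handed in; nothing more can be done
None
```

I tipped the rocker over, pushed the bar key fully down, then pressed and released the large button, in that order, and handed the job in at about 15 s of the 40 s allowed. The rocker press peaked at 40.3 N at the wrist, through the fingertips; the 40 N limit is for the arm and gripper body. I avoided the small button and the loose items but took no final picture of them, and the hand-in returned no verdict.

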